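Unpin the aquarium cabinet's pull-out tray and close it

TASK

The pull-out tray under the aquarium is locked out by a red-headed pin. Draw the pin straight up out of its bore and park it hanging upright in the open notch of the yellow block beside it, flange resting on the block, and let go of it. Then slide the tray fully home to its back stop, gently, so that everything stays upright on the turntable.

Things in the scene. Friction and masses are not known exactly. Their poses are not given: they have to be found in the camera images.
- runner: White laminate runner board, 380 x 420 x 12 mm, fixed on the cabinet floor. Its x axis is the tray's closing direction (away from the robot at yaw 0), y to the left, z up. Origin at cabinet floor level, on the tray's centre line. It carries two rails, a grey back stop, a grey bore block and the yellow notch block.
- pin: Lock pin, loose, 60 g: steel shank 12 mm diameter, 36 mm long, below a red flange (32 mm diameter, 5 mm thick); above that a red round grip 20 mm diameter, 42 mm tall. Origin at the centre of the flange's underside; z up along the pin. At the start its flange rests on the tray's green lug (14 mm thick) and the shank goes through it into the grey block below.
- bore (a point): Mouth of the pin bore (16.5 mm diameter) at the top face of the tray's green lug when the tray is out, 57 mm above the cabinet floor; 155 mm to the right (-y) of the tray's centre line. Axes as the runner's.
- notch (a point): Middle of the parking notch at the yellow block's top face, 57 mm above the cabinet floor, 80 mm to the right (-y) of the bore. The notch is a vertical slot 19 mm wide (y), 44 mm long (x), 45 mm deep, open at the top and at its front (-x) end. Cheeks 18 mm wide either side carry the parked pin's flange. Axes as the runner's.
- tray (a joint): Travel of the tray along the runner's x axis, m: 0 = out, as pinned at the start; 0.09 = fully home at its stop. Slides with about 2 N of friction and stays where left.
- push_tab (a point): On the tray: centre of the front face of the green tab in the middle of the tray's front, 83 mm above the cabinet floor. Tab 90 mm wide (y), 12 mm thick (x), from 18 to 98 mm above the cabinet floor; push it along the runner's +x. The white tray is 230 x 230 mm, sides 48 mm high (front 53), its middle 115 mm behind this point.
- turntable: Grey plastic turntable, 200 mm diameter, 18 mm thick, loose on the tray floor. Origin at the centre of its underside, 24 mm above the cabinet floor; z up. The four things below stand on it.
- tub: Closed blue filter media tub, 76 mm diameter, 75 mm tall, upright on the turntable. Origin at the centre of its underside, z up.
- bell: White plastic gravel vacuum bell, 50 mm diameter at its mouth, 80 mm tall, standing mouth down on the turntable. Origin at the centre of its underside, z up.
- valve: Black check valve lying flat on the turntable: disc 30 mm diameter and 16 mm tall with two nipples along its x, 52 mm over all. Origin at the centre of its underside, z up.
- cave: Terracotta shrimp cave, a half pipe 50 mm long (x), 61 mm wide, 33 mm tall, arch up on the turntable. Origin at the centre of its underside, z up.
There are look-alikes about, which are no part of the job. Of the things that look like the tub, the larger one is meant. Leave any blue look-alike of the pin alone.

How it is judged:
By the outcome, as a careful person would: the job done as asked, in the order asked, and still so for the second after the job is handed in, with the robot touching nothing.
It also fails if it takes over 48 s, if anything falls off the work surface, if the arm or the gripper's body presses on something with over 40 N, if the wrist force passes 120 N, or if a joint passes its speed limit or range.

ROBOT

A 6-joint arm with a two-finger parallel gripper is mounted at the origin on the work surface. World frame = base frame: x ahead of the robot, y to its left, z up, the work surface at z = 0. Lengths are in m, angles in rad, forces in N, time in s.
With the tool pointing down it reaches from about 0.3 to 0.775 m from the base axis. Payload 14.6 kg.
Tool frame: the origin (TCP) lies at the very end of the fingers, on their centre line; the grasp point (between the pads) lies 19 mm behind it; z points along the fingers, y is the line along which they close (so a half turn about z gives the same grasp; the last joint's range is limited). The gripper opens to 94 mm and grips with 3 to 60 N. Pads are 16 mm wide; open, the fingers measure 119 mm over their backs; the gripper's body (75 mm by 177 mm) begins 78 mm behind the grasp point.
Start: joints at [-1.36, 0.3, 1.521, -0, 1.321, -0.067], TCP at [0.151, -0.529, 0.179] pointing down, gripper open.
Joint ranges: [-3.03, 3.03], [-0.79, 2.21], [0.23, 2.52], [-1.04, 4.18], [0, 3.07], [-2.55, 2.55]. Speed limits (rad/s): [2.22, 2.22, 2.57, 3.14, 3.14, 3.14].

INTERFACE

Orientations are given as [roll, pitch, yaw] about the fixed x, y, z axes, in that order (R = Rz(yaw) Ry(pitch) Rx(roll)).
In Python, from station import ctrl gives the robot as it stands.
- The arm moves only by the shell command python3 -m pendant 'ROWS' [OPENING] [FORCE]. ROWS is JSON, a list of rows, each a list of 2 entries, a list of its own where there are three numbers: the shift along the world's x, y, z in cm, then the turn about the world's z in rad. A call has 1 to 20 rows; each row shifts and turns the commanded pose from where the row before left it; what a row does not reach is not made up. A row lasts 1/12 s, in which the tool goes at most 41.7 mm and 7.16 degrees, less where a joint would pass 70% of its speed; a pose out of reach is approached as far as the arm can. A call is refused whole if a number of a shift passes 4.17 or a number of a turn 0.125, either way. A call with a gripper value outside its range is refused whole. OPENING is the opening, from 0 (shut) to 1 (fully open), set as the call begins (- or left out, the last holds). The fingers move at their own pace and stop on an object; FORCE is the grip in N (left out, the last holds). Time passes only in rows, so rows that do not move let the fingers close. It gives the time, the measured TCP pose, the force, the opening and the grip force at its end, in the units of the state.
- ctrl.get_obs(): the state, without advancing time (a new reading comes with each control period).
- ctrl.camera(name): name is "side" or "top" or "wrist"; returns a dict with "color" (384x512x3 uint8, red, green, blue), "intrinsics" (3x3 intrinsics, pixels), "camera_from_world" (4x4, takes a point from world to camera coordinates). Camera axes: x right, y down, z forward; pixel columns grow to the right and rows downward; lengths in m; the calibration is good to about 2 mm. A picture is of the moment at which its call begins. There is no depth.
- ctrl.hand_in(): hands the job in; it is judged then, once.
The state is a dict: "time_s": time; "qpos": joint angles; "joint_vel": joint speeds; "tau": joint torques, N m; "ee_pos": TCP position; "eef_rot": TCP orientation; "force": force on the tool from outside, world axes, zero at the start; "moment": the same for the moment, N m; "grip_width": finger opening in m; "grip_force": force on a finger pad.
Only numpy, scipy, OpenCV 4.12 (cv2) and the standard library are available. Lean on these libraries where they do the work, as an engineer would, in place of code of your own. Each camera call takes 0.05 s, during which the arm holds its last target. There are 200 camera calls.

## Working session

There is one attempt and no reset: what is moved stays moved. The work goes in short steps, Python scripts to look and compute and a shell command to move; the robot and the scene stay as the last step left them, time stands still between calls to the robot, and variables do not carry over. Pictures are saved under pics/ and viewed, at most 10 in all, crops included, and the job is handed in when it is done.

```bash
mkdir -p pics
python3 - <<'E'
from station import ctrl
import cv2,numpy as np
for n in ["top","side"]:
    c=ctrl.camera(n); cv2.imwrite(f"pics/{n}0.png",cv2.resize(c["color"][:,:,::-1],(800,600),interpolation=cv2.INTER_CUBIC))
    print(n,np.round(c["intrinsics"],1).tolist(),np.round(c["camera_from_world"],3).tolist())
o=ctrl.get_obs();print(o["time_s"],o["ee_pos"],o["eef_rot"],o["force"],o["grip_width"])
E
```

```text
top [[483.9, 0.0, 252.9], [0.0, 483.9, 202.0], [0.0, 0.0, 1.0]] [[0.025, -1.0, 0.008, -0.002], [-0.994, -0.026, -0.104, 0.525], [0.104, -0.005, -0.995, 1.028], [0.0, 0.0, 0.0, 1.0]]
side [[352.1, 0.0, 257.4], [0.0, 352.1, 193.1], [0.0, 0.0, 1.0]] [[-0.997, -0.082, -0.018, 0.531], [-0.043, 0.689, -0.724, 0.072], [0.072, -0.72, -0.69, 0.729], [0.0, 0.0, 0.0, 1.0]]
0.1 [ 0.15077897 -0.52865199  0.17814974] [-3.14055942e+00 -8.06904464e-05  2.77831157e-01] [ 0.02742263  0.72661034 -1.28050595] 0.0939765154959832
```

View pics/top0.png

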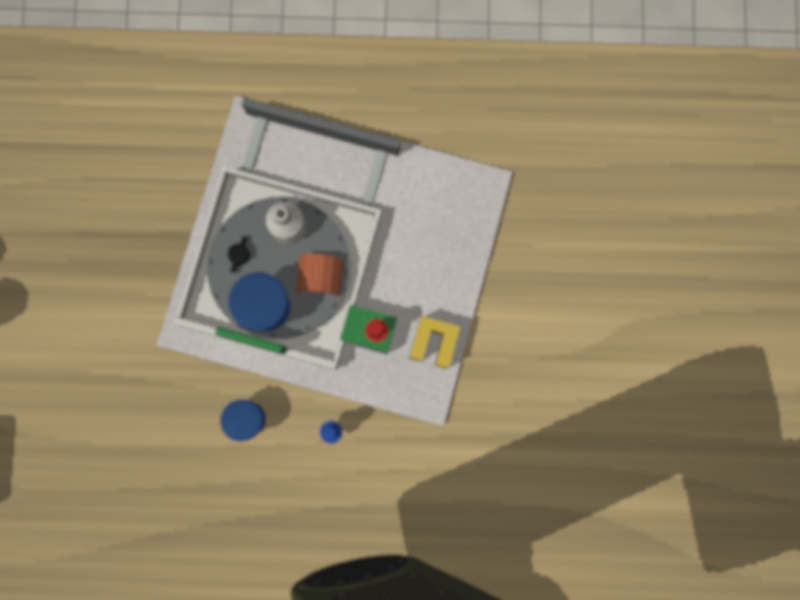

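View pics/side0.png

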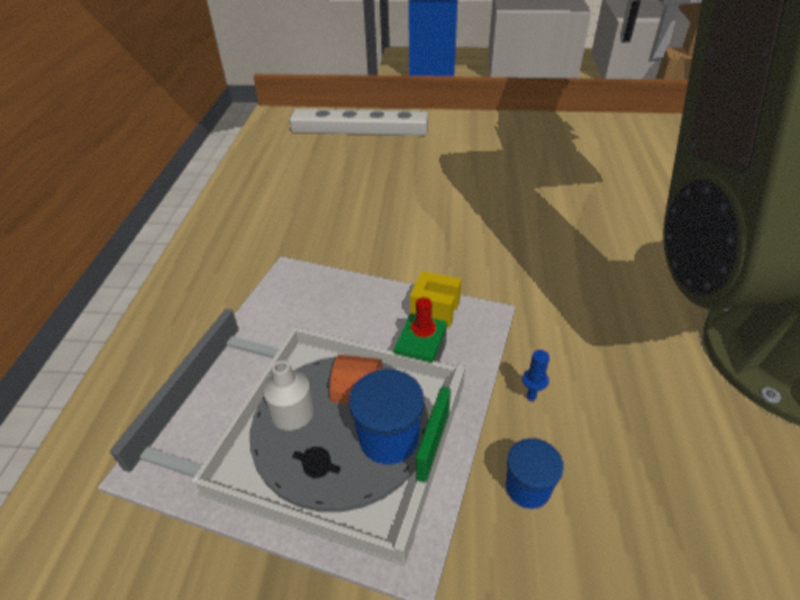

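The top view shows the runner's corners at (236,96), (513,170), (445,424) and (158,346). The red pin is at (376,328), the yellow U-notch at about (436,342) and the green tab runs from (217,332) to (285,350). The blue look-alikes are at (242,420) and (331,432). The side view shows the pin's grip top at (424,302) and its flange at (423,328).

```bash
cat > h.py <<'E'
from station import ctrl
import cv2,numpy as np
def ray(c,U,V,z,s=0.64):
    K=c["intrinsics"];T=c["camera_from_world"];R=T[:3,:3];t=T[:3,3]
    d=R.T@np.linalg.solve(K,[(U+.5)*s-.5,(V+.5)*s-.5,1]);o=-R.T@t
    return o+d*(z-o[2])/d[2]
E
python3 - <<'E'
from h import *
c=ctrl.camera("top");s=ctrl.camera("side")
np.set_printoptions(precision=4,suppress=True)
P=[ray(c,*p,0.012)[:2] for p in [(236,96),(513,170),(445,424),(158,346)]]
print(P)
BL,BR,FR,FL=P
for a,b in[(FL,BL),(FR,BR)]: d=b-a;print(np.arctan2(d[1],d[0]),np.hypot(*d))
for a,b in[(BR,BL),(FR,FL)]: d=b-a;print(np.arctan2(-d[0],d[1]),np.hypot(*d))
print("pin",ray(c,376,327,.104),ray(s,424,302,.104))
print("notch ends",[ray(c,*p,.057)[:2] for p in [(412,359),(424,361),(437,364),(450,367),(418,318),(460,324)]])
print("tab",[ray(c,*p,.098)[:2] for p in [(217,330),(285,350)]])
q=BL*0
E
```

```text
[array([0.8426, 0.2518]), array([ 0.7431, -0.1534]), array([ 0.3766, -0.0617]), array([0.4751, 0.3441])]
-0.24594541363351802 0.37886577484772
-0.24510236335696792 0.37774731678581974
-0.240916179313025 0.41725639787178986
-0.23824130837779284 0.4175819733105439
pin [0.5017 0.0365 0.104 ] [0.5013 0.0361 0.104 ]
notch ends [array([ 0.4639, -0.0123]), array([ 0.4616, -0.0285]), array([ 0.458 , -0.0461]), array([ 0.4544, -0.0637]), array([ 0.5197, -0.0191]), array([ 0.513 , -0.0762])]
tab [array([0.493 , 0.2425]), array([0.4693, 0.1534])]
```

Run:
```python
from h import *
for n in ["top","side"]:
    c=ctrl.camera(n)["color"][:,:,::-1]
    a=c[185:250,205:305] if n=="top" else c[165:240,240:310]
    a=cv2.resize(a,None,fx=6,fy=6,interpolation=cv2.INTER_CUBIC)
    cv2.imwrite(f"pics/z_{n}.png",a)
c=ctrl.camera("wrist");print(c["camera_from_world"],c["intrinsics"])
a=cv2.imread("pics/z_top.png");b=cv2.imread("pics/z_side.png")
print(a.shape,b.shape)
```

```text
[[ 2.73452710e-01 -9.61885441e-01  1.20286094e-04 -5.49982059e-01]
 [-9.20903836e-01 -2.61766005e-01  2.88816003e-01 -2.96674647e-02]
 [-2.77776421e-01 -7.90882905e-02 -9.57384616e-01  3.93255415e-01]
 [ 0.00000000e+00  0.00000000e+00  0.00000000e+00  1.00000000e+00]] [[276.07784208   0.         256.32521776]
 [  0.         276.07784208 194.59573886]
 [  0.           0.           1.        ]]
(390, 600, 3) (450, 420, 3)
```

View pics/z_top.png

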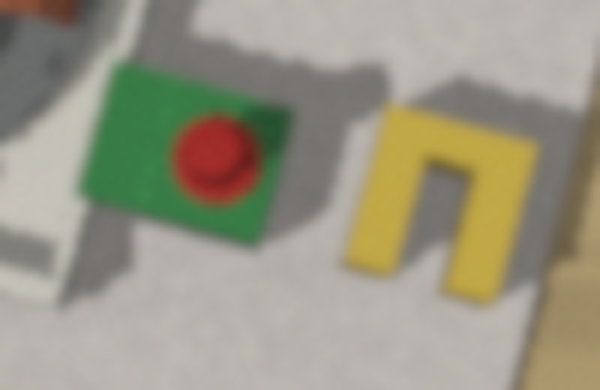

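The close crop shows the pin centre at about (217,155). The notch's inner front corners are at (393,274) and (443,291), and its back end is at (427–470,160–170). That agrees with yaw ≈ -0.243, pin (0.5015, 0.0363) and notch (0.482, -0.042). I'll close the fingers along runner x, which needs tool yaw 1.328.

```bash
python3 -m pendant '[[[1.75,2.82,0.2],0.0525],[[1.75,2.82,0.2],0.0525],[[1.75,2.82,0.2],0.0525],[[1.75,2.82,0.2],0.0525],[[1.75,2.82,0.2],0.0525],[[1.75,2.82,0.2],0.0525],[[1.75,2.82,0.2],0.0525],[[1.75,2.82,0.2],0.0525],[[1.75,2.82,0.2],0.0525],[[1.75,2.82,0.2],0.0525],[[1.75,2.82,0.2],0.0525],[[1.75,2.82,0.2],0.0525],[[1.75,2.82,0.2],0.0525],[[1.75,2.82,0.2],0.0525],[[1.75,2.82,0.2],0.0525],[[1.75,2.82,0.2],0.0525],[[1.75,2.82,0.2],0.0525],[[1.75,2.82,0.2],0.0525],[[1.75,2.82,0.2],0.0525],[[0,0,0],0]]' 0.6
python3 - <<'E'
from h import *
o=ctrl.get_obs();print(o["ee_pos"],o["eef_rot"],o["force"],o["qpos"])
c=ctrl.camera("wrist");cv2.imwrite("pics/w1.png",cv2.resize(c["color"][:,:,::-1],(800,600),interpolation=cv2.INTER_CUBIC))
E
```

```text
time_s: 2.02
ee_pos: [0.485, 0.0106, 0.2167]
eef_rot: [3.141, -0.001, 1.282]
force: [-0.1, -0.5, -0.1]
grip_width: 0.0564
grip_force: 0.0
[0.48503037 0.01061525 0.21667196] [ 3.14139762e+00 -8.06650146e-04  1.28189330e+00] [-0.11411376 -0.48801334 -0.1118265 ] [-5.40850685e-02  1.24985514e-01  1.64347667e+00  7.53872010e-04
  1.37275317e+00  2.34669854e-01]
```

View pics/w1.png

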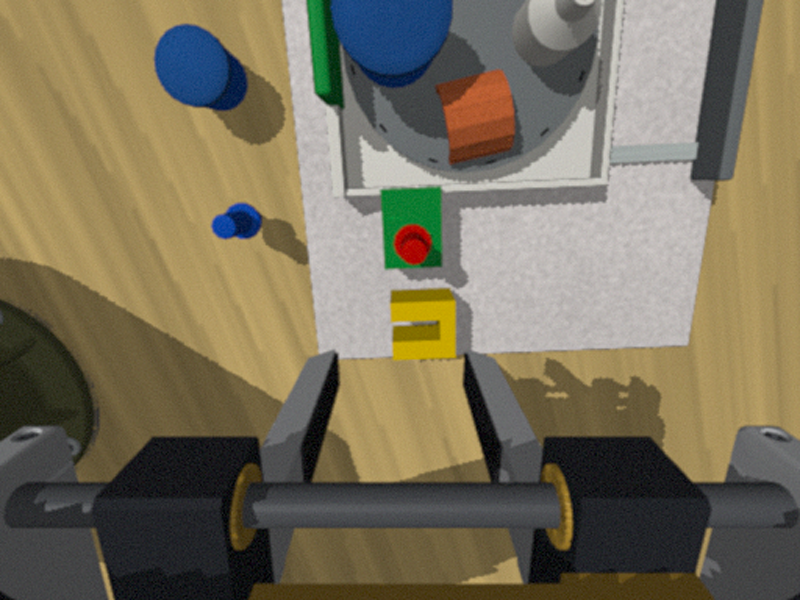

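The wrist view shows the pin's top at (413,243) and the slot's top face spanning rows 320–342 and columns 391–440. The gripper is square to the runner.

Run:
```python
from h import *
np.set_printoptions(precision=4,suppress=True)
c=ctrl.camera("wrist")
print("pin top",ray(c,413,244,.104)," flange",ray(c,413,245,.06))
r=lambda p:ray(c,*p,.057)[:2]
E=[r(p) for p in [(391,321),(440,320),(440,340),(391,342)]];print(E, np.mean(E,0))
d=r((440,320))-r((391,321));print(np.arctan2(d[1],d[0]),np.hypot(*d))
a,b=r((384,268)),r((441,267));d=b-a;print(a,b,np.arctan2(d[1],d[0]))
e,f=[ray(c,*p,.012)[:2] for p in [(318,358),(689,345)]];d=f-e;print(np.arctan2(d[1],d[0]),np.hypot(*d))
o=ctrl.get_obs();print(o["ee_pos"],o["eef_rot"])
```

```text
pin top [0.5028 0.0397 0.104 ]  flange [0.5018 0.0319 0.06  ]
[array([ 0.4637, -0.0285]), array([ 0.506 , -0.0403]), array([ 0.501 , -0.0588]), array([ 0.4577, -0.0479])] [ 0.4821 -0.0439]
-0.2711455726561475 0.04394277376063573
[0.4722 0.0195] [0.5196 0.0061] -0.2747625577959274
-0.2548268752593738 0.3813922198725422
[0.4834 0.0076 0.2163] [-3.141   0.0002  1.2769]
```

```bash
python3 -m pendant '[[[0.6,0.9,-2],0.015],[[0.6,0.9,-2],0.015],[[0.6,1,-2],0.015],[[0,0,-1.5],0],[[0,0,0],0],[[0,0,0],0],[[0,0,0],0],[[0,0,0],0]]' 0.6
python3 - <<'E'
from h import *
for i in range(3):
  c=ctrl.camera("wrist" if i else "side");o=ctrl.get_obs();print(o["ee_pos"],o["eef_rot"],o["grip_width"])
  if i==0: cv2.imwrite("pics/s1.png",cv2.resize(c["color"][120:264,200:392,::-1],(800,600),interpolation=cv2.INTER_CUBIC))
cv2.imwrite("pics/w2.png",cv2.resize(c["color"][:,:,::-1],(800,600),interpolation=cv2.INTER_CUBIC))
E
```

```text
time_s: 2.78
ee_pos: [0.5017, 0.0343, 0.143]
eef_rot: [3.14, -0.0, 1.319]
force: [-0.5, -0.7, 0.1]
grip_width: 0.0563
grip_force: 0.0
[0.50169551 0.0344319  0.14282833] [ 3.13977756e+00 -4.11521329e-04  1.31949191e+00] 0.05646148421347011
[0.50163244 0.03456018 0.14263465] [ 3.14005731e+00 -3.83115931e-04  1.31966893e+00] 0.056222163461164584
[0.5015517  0.03464766 0.14243249] [ 3.14036246e+00 -2.59261363e-04  1.31985506e+00] 0.056790918904744324
```

View pics/w2.png

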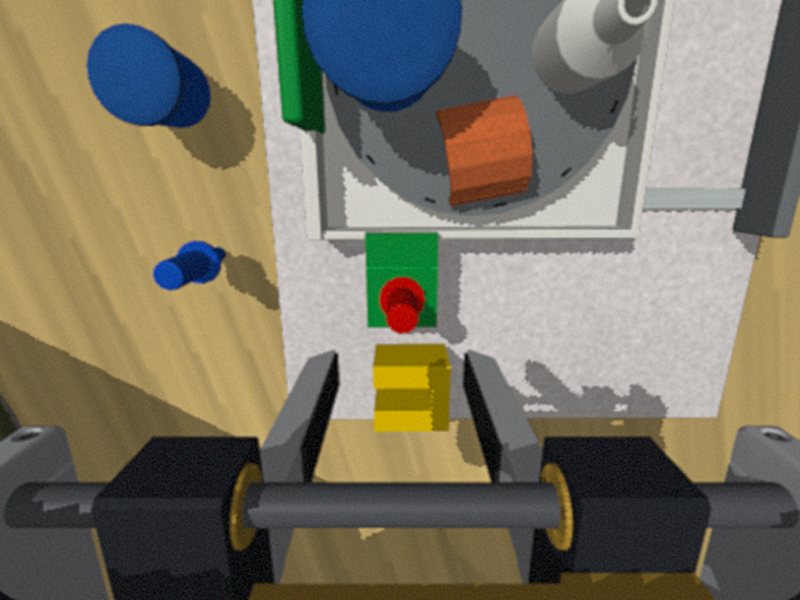

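The wrist view shows the pin's top at (403,318) and the finger centre line at column 402, so the gripper is centred in runner x. The yaw is square.

Run:
```python
from h import *
np.set_printoptions(precision=4,suppress=True)
c=ctrl.camera("wrist")
print("pin top",ray(c,403,318,.104),"flange",ray(c,402,298,.062))
r=lambda p:ray(c,*p,.057)[:2]
# slot edges: upper cheek lower edge y~366..., lower cheek top edge ~410
E=[r(p) for p in [(374,366),(374,388),(374,410),(374,430)]];print(E)
o=ctrl.get_obs();print(o["ee_pos"])
```

```text
pin top [0.5035 0.0363 0.104 ] flange [0.5032 0.0368 0.062 ]
[array([ 0.4698, -0.0101]), array([ 0.465 , -0.0275]), array([ 0.46  , -0.0454]), array([ 0.4554, -0.0623])]
[0.5015 0.0347 0.1422]
```

View pics/s1.png

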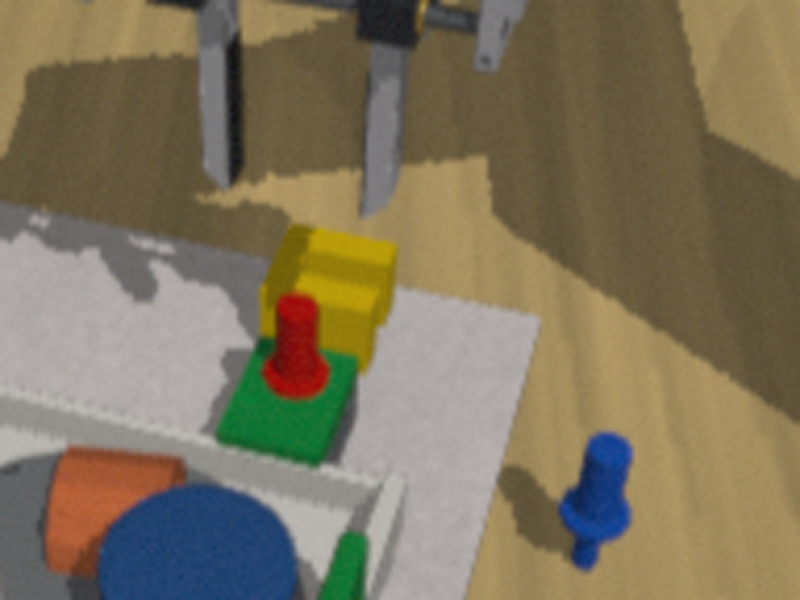

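The side crop shows the open fingers straddling above the pin, with the pin's head at (297,300) and nothing in the way. Next I descend and grip.

```bash
python3 -m pendant '[[[0.1,0.2,-1.5],0],[[0,0,-1.5],0],[[0,0,-1.5],0],[[0,0,-1.5],0],[[0,0,-1.4],0],[[0,0,0],0],[[0,0,0],0],[[0,0,0],0]]'; python3 -m pendant '[[[0,0,0],0],[[0,0,0],0],[[0,0,0],0],[[0,0,0],0],[[0,0,0],0],[[0,0,0],0],[[0,0,0],0],[[0,0,0],0]]' 0 30
```

```text
time_s: 3.65
ee_pos: [0.5028, 0.0369, 0.0686]
eef_rot: [3.14, -0.0, 1.32]
force: [0.8, 0.0, 0.7]
grip_width: 0.0566
grip_force: 0.0
time_s: 4.32
ee_pos: [0.5024, 0.0369, 0.0678]
eef_rot: [3.141, -0.0, 1.32]
force: [-0.1, -0.3, 1.1]
grip_width: 0.0188
grip_force: 30.0
```

```bash
python3 -m pendant '[[[0,0,0.4],0],[[0,0,0.8],0],[[0,0,0.8],0],[[0,0,0.8],0],[[0,0,0.8],0],[[0,0,0.8],0],[[0,0,0.8],0],[[0,0,0],0],[[0,0,0],0],[[0,0,0],0]]'
python3 -m pendant '[[[-0.2,-0.78,0],0],[[-0.2,-0.78,0],0],[[-0.2,-0.78,0],0],[[-0.2,-0.78,0],0],[[-0.2,-0.78,0],0],[[-0.2,-0.78,0],0],[[-0.2,-0.78,0],0],[[-0.2,-0.78,0],0],[[-0.2,-0.78,0],0],[[-0.2,-0.78,0],0],[[0,0,0],0],[[0,0,0],0],[[0,0,0],0],[[0,0,0],0]]'
python3 - <<'E'
from h import *
w=ctrl.camera("wrist");s=ctrl.camera("side")
a=cv2.resize(w["color"][190:310,180:340,::-1],(533,400),interpolation=cv2.INTER_CUBIC)
b=cv2.resize(s["color"][130:250,220:300,::-1],(267,400),interpolation=cv2.INTER_CUBIC)
cv2.imwrite("pics/ws3.png",np.hstack([a,b]));print(ctrl.get_obs()["ee_pos"])
E
```

```text
time_s: 5.15
ee_pos: [0.5021, 0.0369, 0.1194]
eef_rot: [-3.141, 0.0, 1.32]
force: [-0.2, -1.0, -1.2]
grip_width: 0.019
grip_force: 30.0
time_s: 6.32
ee_pos: [0.4824, -0.0408, 0.1196]
eef_rot: [-3.142, -0.0, 1.321]
force: [-0.4, 0.3, -0.8]
grip_width: 0.0188
grip_force: 30.0
[ 0.48238486 -0.04082521  0.11963815]
```

View pics/ws3.png

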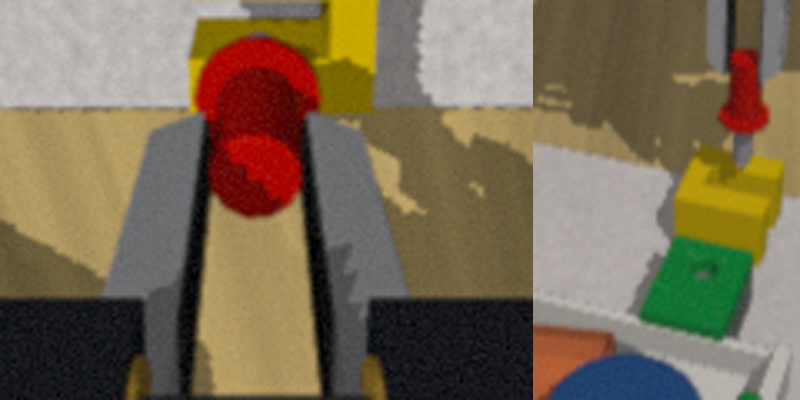

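The pin hangs upright in the fingers over the slot (shank tip at (742,160) in the side part), and the bore in the lug is clear. I'll lower it in two steps and watch the force.

```bash
python3 -m pendant '[[[0,0,-0.6],0],[[0,0,-0.6],0],[[0,0,-0.6],0],[[0,0,-0.6],0],[[0,0,0],0],[[0,0,0],0]]'
python3 -m pendant '[[[0,0,-0.6],0],[[0,0,-0.6],0],[[0,0,-0.6],0],[[0,0,-0.5],0],[[0,0,-0.3],0],[[0,0,0],0],[[0,0,0],0],[[0,0,0],0]]'
```

```text
time_s: 6.92
ee_pos: [0.4821, -0.0411, 0.0952]
eef_rot: [-3.141, 0.0, 1.32]
force: [-0.7, 0.1, -0.8]
grip_width: 0.0189
grip_force: 30.0
time_s: 7.58
ee_pos: [0.4825, -0.0411, 0.0698]
eef_rot: [3.141, -0.0, 1.32]
force: [-0.0, 0.5, -1.4]
grip_width: 0.019
grip_force: 30.0
```

```bash
python3 -m pendant '[[[0,0,-0.1],0],[[0,0,-0.1],0],[[0,0,0],0],[[0,0,0],0]]'
python3 -m pendant '[[[0,0,-0.05],0],[[0,0,0],0],[[0,0,0],0]]'
```

```text
time_s: 7.92
ee_pos: [0.4824, -0.0411, 0.0677]
eef_rot: [3.141, 0.0, 1.32]
force: [0.8, -1.2, -0.2]
grip_width: 0.0186
grip_force: 30.0
time_s: 8.17
ee_pos: [0.4826, -0.0412, 0.0676]
eef_rot: [3.141, -0.0, 1.32]
force: [-0.8, 0.3, 5.0]
grip_width: 0.019
grip_force: 30.0
```

```bash
python3 -m pendant '[[[0,0,0],0],[[0,0,0],0],[[0,0,0],0],[[0,0,0],0],[[0,0,0],0]]' 0.5
python3 -m pendant '[[[0,0,1],0],[[0,0,2],0],[[0,0,2],0],[[0,0,2],0],[[0,0,2],0],[[0,0,2],0],[[0,0,0],0],[[0,0,0],0]]'
python3 - <<'E'
from h import *
t=ctrl.camera("top");s=ctrl.camera("side")
a=cv2.resize(t["color"][170:250,130:310,::-1],(800,356),interpolation=cv2.INTER_CUBIC)
b=cv2.resize(s["color"][150:250,200:420,::-1],(533,242),interpolation=cv2.INTER_CUBIC)
cv2.imwrite("pics/ts4.png",np.vstack([a,np.pad(b,((0,0),(0,267),(0,0)))]))
E
```

```text
time_s: 8.58
ee_pos: [0.4823, -0.0411, 0.067]
eef_rot: [-3.141, 0.0, 1.32]
force: [1.0, 0.2, 0.6]
grip_width: 0.0462
grip_force: 0.0
time_s: 9.25
ee_pos: [0.4827, -0.0411, 0.1782]
eef_rot: [3.139, -0.0, 1.32]
force: [0.1, 0.0, -0.4]
grip_width: 0.0474
grip_force: 0.0
```

View pics/ts4.png

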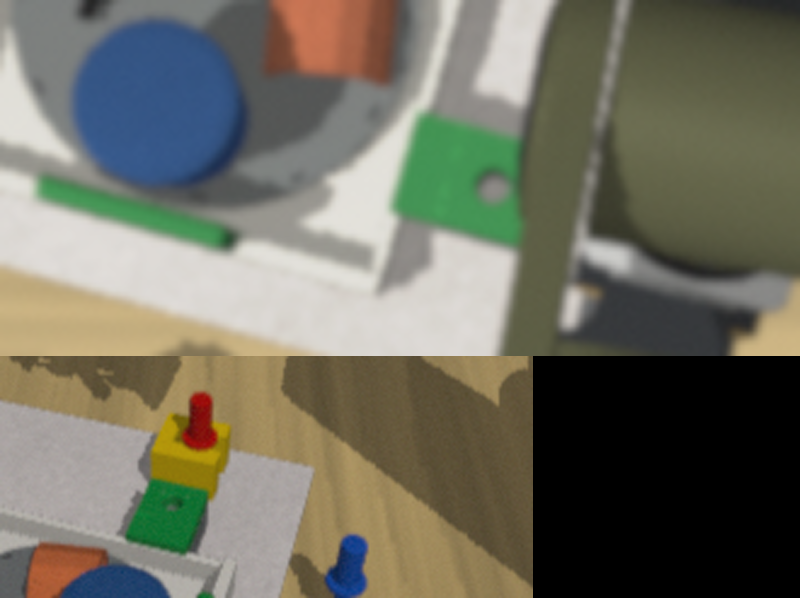

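The pin is hanging upright in the notch with its flange on the cheeks, at (200,437) in the side part, and the bore is empty. Next I close the fingers and move in front of the tab.

```bash
python3 -m pendant '[[[-0.3,1,0],0],[[-0.3,2,0],0],[[-0.3,2.2,0],0],[[-0.3,2.2,0],0],[[-0.3,2.2,0],0],[[-0.3,2.2,0],0],[[-0.3,2.2,0],0],[[-0.3,2.2,0],0],[[-0.3,2.2,0],0],[[-0.3,2.2,0],0],[[-0.3,2.2,0],0],[[-0.3,1.5,0],0],[[0,0.9,0],0],[[0,0,0],0],[[0,0,0],0],[[0,0,0],0]]' 0
python3 - <<'E'
from h import *
t=ctrl.camera("side");w=ctrl.camera("wrist")
a=cv2.resize(w["color"][100:,60:460,::-1],(563,400),interpolation=cv2.INTER_CUBIC)
b=cv2.resize(t["color"][170:350,200:400,::-1],(237,213),interpolation=cv2.INTER_CUBIC)
cv2.imwrite("pics/w5.png",np.hstack([a,np.pad(b,((0,187),(0,0),(0,0)))]));print(ctrl.get_obs()["ee_pos"])
E
```

```text
time_s: 10.68
ee_pos: [0.4463, 0.2103, 0.1769]
eef_rot: [-3.141, 0.0, 1.32]
force: [0.7, 1.2, 0.3]
grip_width: 0.0005
grip_force: 0.0
[0.44644592 0.2101445  0.17706234]
```

View pics/w5.png

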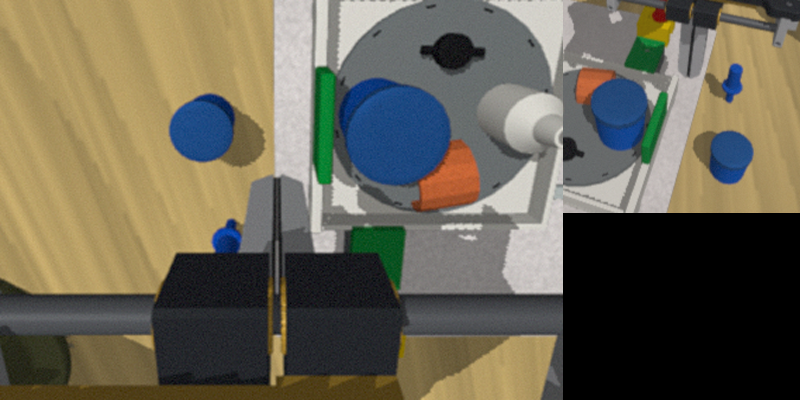

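The wrist crop shows the tab's front edge at column 315, rows 68–183. The finger centre line is at column 277, and the look-alike tub's right edge is at column 234.

Run:
```python
from h import *
c=ctrl.camera("wrist");o=ctrl.get_obs()["ee_pos"]
u=np.array([.969,-.247]);v=np.array([.247,.969])
for n,x,y,z in [("tab",316,68,.098),("tab",316,183,.098),("tub",234,130,.055),("tubtop",200,160,.055),("bpin",240,240,.03)]:
    p=ray(c,(60+x*400/563),(100+y*.71),z,1)[:2]-o[:2];print(n,p@u,p@v)
```

```text
tab 0.02922752229100337 0.047953458431198255
tab 0.03167928275996681 -0.04339781183056693
tub -0.03722148493269185 -0.011695303920872528
tubtop -0.06887277538120799 -0.03980029988719759
bpin -0.037910923798712005 -0.13787716863674054
```

```bash
python3 -m pendant '[[[0,0,-1],0],[[0,0,-1.5],0],[[0,0,-1.5],0],[[0,0,-1.5],0],[[0,0,-1.5],0],[[0,0,-1.5],0],[[0,0,-1.3],0],[[0,0,-0.7],0],[[0,0,0],0],[[0.3,-0.08,0],0],[[0.3,-0.08,0],0],[[0.3,-0.08,0],0],[[0,0,0],0],[[0,0,0],0]]'
python3 -m pendant '[[[0.1,-0.025,0],0],[[0.1,-0.025,0],0],[[0.1,-0.025,0],0],[[0.1,-0.025,0],0],[[0.1,-0.025,0],0],[[0.1,-0.025,0],0],[[0.1,-0.025,0],0],[[0.1,-0.025,0],0],[[0.1,-0.025,0],0],[[0.1,-0.025,0],0],[[0.1,-0.025,0],0],[[0.1,-0.025,0],0]]'
```

```text
time_s: 12.0
ee_pos: [0.4557, 0.2084, 0.0725]
eef_rot: [3.141, -0.0, 1.32]
force: [-0.2, -0.7, -0.5]
grip_width: 0.0002
grip_force: 0.0
time_s: 13.0
ee_pos: [0.4674, 0.2055, 0.0721]
eef_rot: [3.142, 0.0, 1.32]
force: [0.1, 0.5, -0.1]
grip_width: 0.0003
grip_force: 0.0
```

```bash
python3 -m pendant '[[[0.1,-0.025,0],0],[[0.1,-0.025,0],0],[[0.1,-0.025,0],0],[[0.1,-0.025,0],0],[[0.1,-0.025,0],0],[[0.1,-0.025,0],0],[[0.1,-0.025,0],0],[[0.1,-0.025,0],0]]'
python3 - <<'E'
from h import *
t=ctrl.camera("side");w=ctrl.camera("wrist")
a=cv2.resize(w["color"][100:,60:460,::-1],(563,400),interpolation=cv2.INTER_CUBIC)
b=cv2.resize(t["color"][170:350,200:400,::-1],(237,213),interpolation=cv2.INTER_CUBIC)
cv2.imwrite("pics/w6.png",np.hstack([a,np.pad(b,((0,187),(0,0),(0,0)))]));print(ctrl.get_obs()["force"])
E
```

```text
time_s: 13.67
ee_pos: [0.4754, 0.2035, 0.0721]
eef_rot: [-3.142, -0.0, 1.32]
force: [0.4, 0.1, 0.1]
grip_width: 0.0003
grip_force: 0.0
[-0.62380947 -0.00401669 -0.41241358]
```

```bash
cat > lug.py <<'E'
from h import *
# green pixels of lug/tab in the side view, hsv mean
c=ctrl.camera("side")["color"];h=cv2.cvtColor(c,cv2.COLOR_RGB2HSV)
m=cv2.inRange(h,(50,120,40),(75,255,255));n,l,st,ce=cv2.connectedComponentsWithStats(m)
for i in range(1,n):
    if st[i,4]>60: print("green",st[i].tolist(),ce[i].round(1))
print(ctrl.get_obs()["force"].round(1))
E
python3 lug.py
python3 -m pendant '[[[0.1,-0.025,0],0],[[0.1,-0.025,0],0],[[0.1,-0.025,0],0],[[0.1,-0.025,0],0],[[0.1,-0.025,0],0],[[0.1,-0.025,0],0]]'
python3 lug.py
```

```text
green [252, 219, 12, 8, 72] [257.8 222.9]
green [266, 272, 17, 36, 345] [272.7 288.9]
[-0.5  0.  -0.3]
time_s: 14.32
ee_pos: [0.4814, 0.202, 0.0722]
eef_rot: [-3.142, -0.0, 1.32]
force: [-0.6, 0.3, -1.7]
grip_width: 0.0005
grip_force: 0.0
green [266, 273, 17, 35, 341] [272.8 289.1]
[ 0.8 -0.2  0.4]
```

```bash
python3 -m pendant '[[[0.1,-0.025,0],0],[[0.1,-0.025,0],0],[[0.1,-0.025,0],0]]' | grep -E "ee_pos|force"
python3 lug.py
python3 -m pendant '[[[0.1,-0.025,0],0],[[0.1,-0.025,0],0],[[0.1,-0.025,0],0]]'| grep -E "ee_pos|force"
python3 lug.py
```

```text
ee_pos: [0.4842, 0.2013, 0.0721]
force: [-2.3, 0.5, 1.6]
grip_force: 1.1
green [266, 268, 20, 40, 438] [273.9 288.7]
[-0.5  1.2 -0.5]
ee_pos: [0.4873, 0.2005, 0.0721]
force: [-2.0, -0.1, 1.1]
grip_force: 1.1
green [264, 268, 20, 40, 455] [272.1 288.1]
[-0.4  0.4  0.8]
```

Contact is made: about 2 N, and the tab is moving. I'll continue gently.

```bash
python3 -m pendant '[[[0.12,-0.03,0],0],[[0.16,-0.04,0],0],[[0.2,-0.05,0],0],[[0.24,-0.06,0],0],[[0.24,-0.06,0],0],[[0.24,-0.06,0],0],[[0.24,-0.06,0],0],[[0.24,-0.06,0],0],[[0.24,-0.06,0],0],[[0.24,-0.06,0],0],[[0.24,-0.06,0],0],[[0.24,-0.06,0],0],[[0.24,-0.06,0],0],[[0.24,-0.06,0],0],[[0.24,-0.06,0],0],[[0.24,-0.06,0],0],[[0.24,-0.06,0],0],[[0.24,-0.06,0],0],[[0.24,-0.06,0],0],[[0.24,-0.06,0],0]]' | grep -E "ee_pos|force"
python3 -m pendant '[[[0.24,-0.06,0],0],[[0.24,-0.06,0],0],[[0.24,-0.06,0],0],[[0.24,-0.06,0],0],[[0.24,-0.06,0],0],[[0.2,-0.05,0],0],[[0.16,-0.04,0],0],[[0.12,-0.03,0],0],[[0.08,-0.02,0],0],[[0.08,-0.02,0],0],[[0.08,-0.02,0],0]]'| grep -E "ee_pos|force"
python3 lug.py
```

```text
ee_pos: [0.5332, 0.189, 0.0721]
force: [-2.7, -0.1, 1.4]
grip_force: 1.2
ee_pos: [0.5521, 0.1843, 0.0721]
force: [-2.0, -0.4, 0.4]
grip_force: 1.1
green [223, 238, 25, 57, 571] [235.  271.7]
[-1.4 -0.1  0.4]
```

```bash
python3 -m pendant '[[[0.1,-0.025,0],0],[[0.1,-0.025,0],0],[[0.1,-0.025,0],0],[[0.1,-0.025,0],0],[[0.1,-0.025,0],0],[[0.1,-0.025,0],0],[[0.1,-0.025,0],0],[[0.1,-0.025,0],0],[[0.1,-0.025,0],0],[[0.1,-0.025,0],0],[[0.1,-0.025,0],0],[[0.1,-0.025,0],0],[[0.1,-0.025,0],0]]' | grep -E "ee_pos|force"
python3 -m pendant '[[[0.1,-0.025,0],0],[[0.1,-0.025,0],0],[[0.1,-0.025,0],0]]'| grep -E "ee_pos|force"
python3 -m pendant '[[[0.1,-0.025,0],0],[[0.1,-0.025,0],0]]'| grep -E "ee_pos|force"
```

```text
ee_pos: [0.5652, 0.181, 0.0721]
force: [-2.1, 0.5, 0.8]
grip_force: 1.1
ee_pos: [0.5682, 0.1803, 0.0721]
force: [-2.9, 0.5, 1.5]
grip_force: 1.1
ee_pos: [0.5702, 0.1798, 0.0721]
force: [-2.5, 0.9, 1.1]
grip_force: 1.1
```

```bash
python3 -m pendant '[[[0.08,-0.02,0],0],[[0.08,-0.02,0],0]]' | grep -E "ee_pos|force"
python3 -m pendant '[[[0.08,-0.02,0],0],[[0.08,-0.02,0],0]]' | grep -E "ee_pos|force"
```

```text
ee_pos: [0.5718, 0.1794, 0.0721]
force: [-2.1, 0.4, 1.3]
grip_force: 1.3
ee_pos: [0.5734, 0.179, 0.0722]
force: [-3.3, 0.6, 1.0]
grip_force: 1.3
```

```bash
for i in 1; do python3 -m pendant '[[[0.06,-0.015,0],0],[[0.06,-0.015,0],0]]' | grep -E "ee_pos|^force"; done
python3 -m pendant '[[[0.05,-0.012,0],0],[[0,0,0],0]]' | grep -E "ee_pos|^force"
python3 -m pendant '[[[0.05,-0.012,0],0],[[0,0,0],0]]' | grep -E "ee_pos|^force"
```

```text
ee_pos: [0.5746, 0.1787, 0.0721]
force: [-2.2, 0.3, 1.0]
ee_pos: [0.5751, 0.1786, 0.0721]
force: [-1.7, -0.2, 1.5]
ee_pos: [0.5756, 0.1784, 0.0722]
force: [-2.9, 0.1, 2.2]
```

```bash
python3 lug.py
python3 -m pendant '[[[0.06,-0.015,0],0],[[0.06,-0.015,0],0],[[0.06,-0.015,0],0],[[0,0,0],0]]' | grep -E "ee_pos|^force"
python3 lug.py
```

```text
green [211, 235, 27, 59, 665] [224.2 266.5]
[-2.9  0.8  1.8]
ee_pos: [0.5774, 0.1779, 0.0721]
force: [-1.6, 0.5, 1.8]
green [211, 235, 27, 59, 690] [224.3 265.9]
[-1.6  0.7  2. ]
```

Run:
```python
from h import *
t=ctrl.camera("side");w=ctrl.camera("wrist");p=ctrl.camera("top")
R=lambda a,s:cv2.resize(a[:,:,::-1],s,interpolation=cv2.INTER_CUBIC)
a=R(t["color"][160:330,60:310],(500,340));b=R(w["color"][60:330,80:460],(300,213))
c=R(p["color"][60:260,90:320],(300,260))
im=np.zeros((600,800,3),np.uint8);im[:340,:500]=a;im[:213,500:]=b;im[213:473,500:]=c
im[340:600,:500]=R(t["color"][215:267,190:290],(500,260))
cv2.imwrite("pics/f7.png",im)
o=ctrl.get_obs();print(o["tau"].round(1),o["moment"].round(2),o["force"].round(1))
```

```text
[ -0.5 -62.4 -33.1  -0.1  -0.4  -0. ] [ 0.05  0.18 -0.02] [-0.9  0.2  1.6]
```

View pics/f7.png

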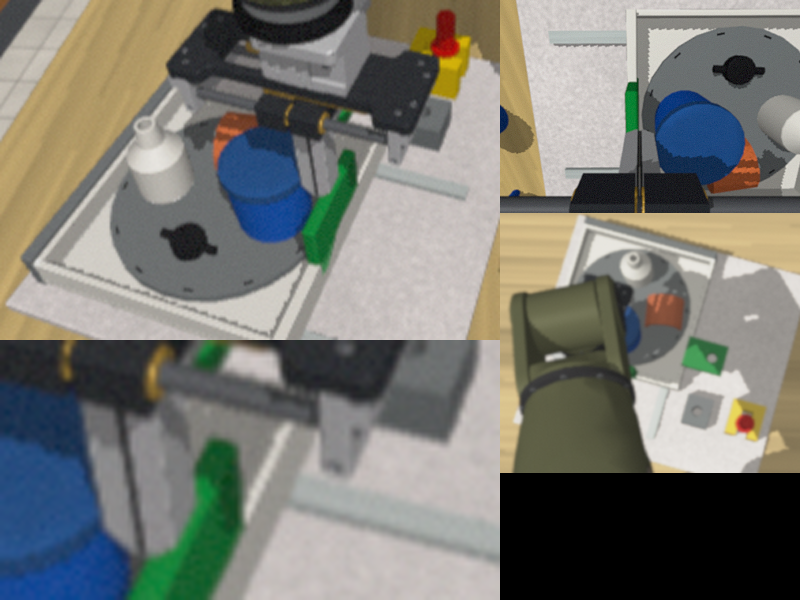

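The final view shows everything upright and the pin parked. The finger may be past the tab top rather than in front of it, because the tab sits left of the finger centre line in the wrist part. I'll check that by projection.

Run:
```python
from h import *
np.set_printoptions(precision=4,suppress=True)
o=ctrl.get_obs();p=o["ee_pos"];u=np.array([.969,-.247]);v=np.array([.247,.969])
s=ctrl.camera("side");w=ctrl.camera("wrist")
def proj(c,q):
    x=c["camera_from_world"]@np.r_[q,1];x=c["intrinsics"]@x[:3];return x[:2]/x[2]
print("ee",p,o["eef_rot"],"side px",proj(s,p),"wrist px",proj(w,p))
f=lambda n,q:print(n,(q[:2]-p[:2])@u,(q[:2]-p[:2])@v)
for n,U,V in [("side tab R end back",230,235.2),("R end front",237.5,235.5),("L end back",211.5,262.5),("L front",217,262)]:
    f(n,ray(s,U,V,.098,1))
for n,x,y in [("w tab far front",626,83),("far back",638,83),("near front",626,130)]:
    f(n,ray(w,80+(x-500)*380/300,60+y*270/213,.098,1))
```

```text
ee [0.5774 0.178  0.0721] [3.1415 0.     1.3203] side px [221.3632 262.9146] wrist px [256.3207 221.0042]
side tab R end back -0.0009564249811579888 -0.04101325489693882
R end front -0.013411293883458318 -0.04439573576684891
L end back 0.005909285473644672 0.020314107140408367
L front -0.0020682796950989126 0.016672754012625645
w tab far front -0.011022463842828007 0.05043160085504901
far back -0.0009489045552348759 0.050411956322748315
near front -0.011845237539748865 0.007767871234777489
```

All three cameras agree that the tab is at the finger's own x. The earlier side crops put the fingertips about 22 mm above the reported TCP: seen at v≈168, while the TCP projects to v≈177. So the tips cleared the 98 mm tab and pushed on the tub. I'll back off, lift, go in front of the tab and come in about 30 mm lower.

```bash
python3 -m pendant '[[[-0.1,0.025,0],0],[[-0.1,0.025,0],0],[[-0.1,0.025,0.05],0],[[-0.1,0.025,0.1],0],[[0,0,0.5],0],[[0,0,1],0],[[0,0,1.3],0],[[0,0,1],0],[[-0.5,0.125,0],0],[[-1,0.25,0],0],[[-1,0.25,0],0],[[-1,0.25,0],0],[[-0.3,0.075,0],0],[[0,0,0],0],[[0,0,0],0]]'
python3 lug.py
python3 - <<'E'
from h import *
o=ctrl.get_obs();p=o["ee_pos"];u=np.array([.969,-.247]);v=np.array([.247,.969])
for n in ["wrist","side"]:
    c=ctrl.camera(n);h=cv2.cvtColor(c["color"],cv2.COLOR_RGB2HSV)
    m=cv2.inRange(h,(50,120,40),(75,255,255));k,l,st,ce=cv2.connectedComponentsWithStats(m)
    for i in range(1,k):
        if st[i,4]>60: print(n,st[i],[(np.round([(ray(c,a,b,.098,1)[:2]-p[:2])@u,(ray(c,a,b,.098,1)[:2]-p[:2])@v],4)) for a,b in [(st[i,0]-.5,st[i,1]),(st[i,0]-.5,st[i,1]+st[i,3]-1)]])
    m=cv2.inRange(h,(100,120,30),(120,255,255));k,l,st,ce=cv2.connectedComponentsWithStats(m)
    print([st[i].tolist() for i in range(1,k) if st[i,4]>100])
E
```

```text
time_s: 21.87
ee_pos: [0.5355, 0.1885, 0.1118]
eef_rot: [3.141, -0.0, 1.32]
force: [-0.8, -0.3, 0.4]
grip_width: 0.0002
grip_force: 0.0
green [209, 207, 22, 13, 145] [219.8 213.9]
green [211, 236, 27, 56, 672] [223.8 265.2]
[ 0.5  0.3 -0.1]
wrist [ 287  157   21  104 1787] [array([0.0243, 0.0495]), array([ 0.0271, -0.0434])]
wrist [334 291  31  18 444] [array([ 0.0719, -0.076 ]), array([ 0.0734, -0.0949])]
[[315, 166, 106, 99, 7877], [73, 179, 72, 59, 3039], [125, 281, 28, 28, 484]]
side [210 207  21  13 141] [array([ 0.1037, -0.0914]), array([ 0.0911, -0.0641])]
side [211 236  27  56 675] [array([ 0.0731, -0.0288]), array([0.0291, 0.0677])]
[[169, 223, 47, 58, 2123], [334, 224, 17, 32, 320], [324, 281, 36, 44, 1227]]
```

The tab face is now about 26 mm ahead and the tray has travelled about 88 mm. Next I descend in front of the tab and finish the push on it.

```bash
python3 -m pendant '[[[0,0,-1],0],[[0,0,-1],0],[[0,0,-1],0],[[0,0,-1],0],[[0,0,-1],0],[[0,0,-1],0],[[0,0,-0.7],0],[[0,0,-0.3],0],[[0,0,0],0],[[0.2,-0.05,0],0],[[0.2,-0.05,0],0],[[0.2,-0.05,0],0],[[0,0,0],0]]' | grep -E "ee_pos|^force"
python3 -m pendant '[[[0.1,-0.025,0],0],[[0.1,-0.025,0],0],[[0.1,-0.025,0],0]]' | grep -E "ee_pos|^force"
python3 -m pendant '[[[0.1,-0.025,0],0],[[0.1,-0.025,0],0]]' | grep -E "ee_pos|^force"
```

```text
ee_pos: [0.542, 0.1869, 0.0421]
force: [-0.5, 0.4, 0.0]
ee_pos: [0.5444, 0.1862, 0.0417]
force: [0.5, -0.7, -0.2]
ee_pos: [0.5464, 0.1857, 0.0417]
force: [0.5, -0.0, 0.0]
```

```bash
python3 -m pendant '[[[0.1,-0.025,0],0],[[0.1,-0.025,0],0]]' | grep -E "ee_pos|^force"
python3 -m pendant '[[[0.08,-0.02,0],0],[[0,0,0],0]]' | grep -E "ee_pos|^force"
python3 -m pendant '[[[0.08,-0.02,0],0],[[0,0,0],0]]' | grep -E "ee_pos|^force"
python3 -m pendant '[[[0.06,-0.015,0],0],[[0,0,0],0]]' | grep -E "ee_pos|^force"
```

```text
ee_pos: [0.5484, 0.1852, 0.0416]
force: [0.1, 0.7, 0.3]
ee_pos: [0.5493, 0.185, 0.0416]
force: [-0.0, -0.2, 0.1]
ee_pos: [0.55, 0.1848, 0.0417]
force: [0.2, -0.3, 0.1]
ee_pos: [0.5506, 0.1847, 0.0416]
force: [-0.4, 0.3, 1.0]
```

```bash
python3 -m pendant '[[[0.08,-0.02,0],0],[[0,0,0],0]]' | grep -E "ee_pos|^force"
python3 -m pendant '[[[0.08,-0.02,0],0],[[0,0,0],0]]' | grep -E "ee_pos|^force"
python3 -m pendant '[[[0.08,-0.02,0],0],[[0,0,0],0]]' | grep -E "ee_pos|^force"
python3 -m pendant '[[[0.08,-0.02,0],0],[[0,0,0],0]]' | grep -E "ee_pos|^force"
```

```text
ee_pos: [0.5514, 0.1845, 0.0417]
force: [-0.7, 0.5, -1.0]
ee_pos: [0.5522, 0.1843, 0.0417]
force: [0.3, -0.3, -0.5]
ee_pos: [0.5529, 0.1841, 0.0416]
force: [0.0, -0.4, 0.3]
ee_pos: [0.5529, 0.1841, 0.0416]
force: [-7.4, 1.6, 4.6]
```

```bash
python3 -m pendant '[[[0.04,-0.01,0],0],[[0,0,0],0],[[0,0,0],0]]' | grep -E "ee_pos|^force"
python3 -m pendant '[[[0.03,-0.008,0],0],[[0,0,0],0],[[0,0,0],0]]' | grep -E "ee_pos|^force"; python3 lug.py
```

```text
ee_pos: [0.5529, 0.1841, 0.0416]
force: [-10.3, 1.5, 6.1]
ee_pos: [0.5529, 0.1841, 0.0416]
force: [-12.4, 1.9, 7.6]
green [211, 252, 23, 41, 484] [220.8 275.3]
[-12.4   1.9   7.2]
```

```bash
python3 -m pendant '[[[-0.2,0.05,0],0],[[-0.3,0.08,0],0],[[-0.6,0.15,0],0],[[-0.8,0.2,0],0],[[0,0,1],0],[[0,0,2],0],[[0,0,2],0],[[0,0,2.5],0],[[0,0,3],0],[[0,0,3],0],[[-2,-3,0],0],[[-2,-3,0],0],[[-2,-3,0],0],[[-1,-3,0],0],[[0,-3,0],0],[[0,-3,0],0],[[0,-3,0],0],[[0,-3,0],0],[[0,-3,0],0],[[0,0,0],0]]' | grep -E "time|ee_pos|^force"
python3 -m pendant '[[[0,-3,0],0],[[0,-3,0],0],[[0,-3,0],0],[[0,-3,0],0],[[0,-3,0],0],[[0,0,0],0],[[0,0,0],0]]' | grep -E "time|ee_pos|^force"
python3 - <<'E'
from h import *
u=np.array([.969,-.247]);v=np.array([.247,.969])
def comps(img,lo,hi,a=40):
    h=cv2.cvtColor(img,cv2.COLOR_BGR2HSV);k,l,st,ce=cv2.connectedComponentsWithStats(cv2.inRange(h,lo,hi))
    return [(ce[i].round(1),st[i,2:].tolist()) for i in range(1,k) if st[i,4]>a]
for n,z in [("top",0),("side",0)]:
    c=ctrl.camera(n)
    for nm,im in [("start",cv2.resize(cv2.imread(f"pics/{n}0.png"),(512,384),interpolation=cv2.INTER_AREA)),("now",c["color"][:,:,::-1].copy())]:
        print(n,nm,"green")
        for ce,st in comps(im,(50,120,40),(75,255,255)): print("  ",ce,st,[ (ray(c,*ce,q,1)[:2]@u).round(4) for q in (.057,.098)])
        print("  blue",comps(im,(100,120,30),(120,255,255),100))
        print("  red",comps(im,(0,170,60),(4,255,255),20))
E
```

```text
time_s: 27.07
ee_pos: [0.4652, -0.0852, 0.1775]
force: [-0.3, 0.4, 0.0]
time_s: 27.65
ee_pos: [0.4653, -0.232, 0.177]
force: [0.2, -0.7, 0.0]
top start green
   [231.3 209.3] [32, 27, 327] [np.float64(0.4753), np.float64(0.4722)]
   [160.2 217.4] [41, 14, 126] [np.float64(0.418), np.float64(0.4172)]
  blue [(array([165.5, 193.2]), [38, 36, 1077]), (array([154.9, 268.4]), [26, 24, 486]), (array([211.5, 276.1]), [12, 13, 121])]
  red [(array([240.6, 211.2]), [12, 13, 122])]
top now green
   [246.4 169.5] [33, 27, 526] [np.float64(0.566), np.float64(0.5592)]
   [173.5 176.5] [40, 16, 252] [np.float64(0.5092), np.float64(0.5047)]
  blue [(array([179.2, 148.3]), [36, 38, 1091]), (array([154.9, 268.4]), [26, 24, 489]), (array([211.5, 276.1]), [12, 13, 121])]
  red [(array([277.5, 221.4]), [12, 12, 113])]
side start green
   [268.3 218.6] [34, 30, 499] [np.float64(0.4751), np.float64(0.4639)]
   [276.2 278.2] [22, 60, 578] [np.float64(0.4219), np.float64(0.415)]
  blue [(array([276.3,  23.2]), [31, 48, 1417]), (array([343.1, 239.1]), [17, 32, 319]), (array([247.5, 265.6]), [47, 60, 2254]), (array([340.5, 302.1]), [36, 44, 1222])]
  red [(array([270.6, 204.1]), [14, 23, 217])]
side now green
   [501.4  41.2] [6, 22, 44] [np.float64(-0.0754), np.float64(-0.0421)]
   [226.7 205.9] [34, 29, 619] [np.float64(0.5654), np.float64(0.5469)]
   [224.4 263.8] [27, 57, 715] [np.float64(0.5153), np.float64(0.5008)]
  blue [(array([275.6,   2.9]), [26, 8, 164]), (array([274.3,  39.6]), [28, 18, 430]), (array([193.6, 250.9]), [47, 58, 2121]), (array([343.1, 239. ]), [16, 32, 320]), (array([340.5, 302.1]), [36, 44, 1227])]
  red [(array([282.2, 177.4]), [13, 22, 184])]
```

The lug travelled 90 mm according to both cameras, and the tray met a firm stop. The pin is parked, the tub is upright and the look-alikes have not moved. Handing in.

```bash
python3 -c "
from station import ctrl
print(ctrl.hand_in())"
```

```text
the job is handed in; nothing more can be done
None
```

The job is handed in: the pin hangs released in the yellow notch and the tray is home on its stop (about 90 mm of travel) with everything upright, but my first push went over the tab and shoved the tub, shifting it about 1 cm on the turntable, before I finished on the tab.

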